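# Unlock the instrument spares box with its key

## Task

Take the key from its stand and put it into the round key well in the top of the grey lock box, where a hidden slot lies some way clockwise of the box's front-to-back line: feel for it by turning the key under light pressure until the blade drops in, and push the key fully home until its collar sits on the box. Only then turn the key on clockwise to the quarter-turn position, so that the bolt lets go and the drawer springs open by itself. Never force the key, do not touch the drawer, leave the key standing in the lock, and leave the bottle, tape roll and vial where they are.

Things in the scene. Friction and masses are not known exactly. Their poses are not given: they have to be found in the camera images.
- lockbox: Grey painted steel lock box fixed to the worktop, 180 (x) x 160 (y) x 105 mm high; origin at the centre of its underside, z up, its drawer front looks along its -x (more or less towards the robot). The round key well is in its top, 30 mm in front (-x) of the box's centre.
- lock_face (a point): Centre of the mouth of the key well, on the box's top face (105 mm above the worktop); axes as the box, z up. The well is a vertical round bore of 29.2 mm diameter with a thin steel ring and four short dark marks (front, back, left, right) round its mouth. The key is home when its collar sits on this face (tip 28 mm below it).
- slot_top (a point): Point on the well's axis 21 mm below its mouth, axes as the box: top of a steel follower disc that fills the bore. Across its centre runs a slot 6.6 mm wide, 8 mm deep. Its direction is hidden: 9 to 57 degrees clockwise (from above) from the box's x axis. A blade out of line with it pushes the sprung disc down at most 2.5 mm (2 N at first, 7 N at 2.5 mm, then a dead stop).
- lock_home (a point): Point on the well's axis 28 mm below its mouth, where the blade's tip lies with the key home. A blade lined up with the slot (within about 4 degrees) while pressing lightly lets the disc spring up round it: the push falls to nearly nothing. Turned on clockwise (about 0.1 N m), the bolt lets go with the key 68 to 88 degrees from the box's x axis; stop at about 94. Light rubbing does not turn the disc.
- key: The key, 150 g, upright in its stand, blade down. Origin at the centre of the blade's tip, z up the key. Flat blade 26 mm wide (x), 5 mm thick (y), up to z = 8 mm; short cone, then round shaft of 28 mm diameter to 28 mm; steel collar of 39 mm diameter, 28 to 32 mm; neck to 42 mm; black flat grip 42 to 78 mm, 36 mm wide (x), 10 mm thick (y).
- key_tip (a point): The centre of the lower end of the key's blade (same as the key's origin, axes as the key). Half a turn of the key makes no difference.
- key_stand: Aluminium block 70 x 70 x 34 mm fixed to the worktop, with a round vertical 32 mm hole in which the key stands, its collar resting on the block's top, so that the blade's tip is 6 mm above the worktop; origin at the centre of its underside.
- drawer (a joint): The box's white-fronted drawer (158 mm wide, 48 mm high): 0 when shut and bolted; it grows as the drawer comes out of the box along the box's -x, by spring, to 0.055 m.
- drawer_front (a point): Centre of the drawer's front face, 94 mm in front of the box's centre when shut, 30 mm above the worktop.
- bottle: Brown bottle with a black cap, 56 mm diameter, 110 mm high, a bystander to the right of the box; origin at the centre of its underside.
- tape_roll: Roll of white tape lying flat, 68 mm diameter, 19 mm high, a bystander to the right of the box; origin at the centre of its underside.
- vial: Small vial with a red cap, 27 mm diameter, 52 mm high, a bystander to the left of the key stand; origin at the centre of its underside.

How it is judged:
On the way, in this order (a step that is already met when the one before it is completed fails the run):
1. the key is fully home in the lock (collar within 1.5 mm of the box's top) while the drawer is still bolted shut (z of key_tip in the frame of lock_face below -0.0265 m and horizontal distance between key_tip and lock_face below 0.004 m and value of joint drawer below 0.006 m), for 0.15 s.
2. with the key still in the slot (tip over 24 mm deep), the bolt has let go and the drawer has sprung open by more than 45 mm (z of key_tip in the frame of lock_face below -0.024 m and value of joint drawer above 0.045 m), for 0.1 s.
At the end, for the whole second after the job is handed in: The drawer is open by more than 45 mm, and the released key stands still and upright (within 8 degrees) in the lock, its tip more than 24 mm below the mouth of the well and within 5 mm of its axis (all of step 2 and horizontal distance between key_tip and lock_face below 0.005 m and angle between key's own z axis and vertical below 0.15 rad and linear speed of key below 0.02 m/s); the robot touches nothing.
It fails at once if the key is forced against the disc: more than 20 N between the key and the lock box while the key's tip is over 18 mm deep in the well but the key is not yet home (contact force between key and lockbox above 20 N and value of joint drawer below 0.006 m and horizontal distance between key_tip and lock_face below 0.02 m and z of key_tip in the frame of lock_face between -0.0265 and -0.018 m).
It fails at once if the key is forced: more than 40 N between the key and the lock box (contact force between key and lockbox above 40 N).
It fails at once if the robot touches the drawer's front (contact force between any of the arm, the fingers, key and drawer above 1 N).
It fails at once if the bottle, tape roll or vial is displaced by more than 20 mm (distance of any of bottle, tape_roll, vial from where it was at the start of the episode above 0.02 m).
It also fails if it takes over 64 s, if anything falls off the work surface, if the arm or the gripper's body presses on something with over 40 N, if the wrist force passes 120 N, or if a joint passes its speed limit or range.

## Robot

A 7-joint arm with a two-finger parallel gripper is mounted at the origin on a cart in front of the work surface, level with it; the furniture and walls round the work are solid. World frame = base frame: x ahead of the robot, y to its left, z up, the work surface at z = 0. Lengths are in m, angles in rad, forces in N, time in s.
With the tool pointing down it reaches from about 0.425 to 0.875 m from the base axis. Payload 4.7 kg.
Tool frame: the origin (TCP) lies at the very end of the fingers, on their centre line; the grasp point (between the pads) lies 19 mm behind it; z points along the fingers, y is the line along which they close (so a half turn about z gives the same grasp; the last joint's range is limited). The gripper opens to 87 mm and grips with 3 to 60 N. Pads are 19 mm wide; open, the fingers measure 117 mm over their backs; the gripper's body (75 mm by 190 mm) begins 51 mm behind the grasp point.
Start: joints at [1.215, 0.321, -0.07, 1.45, 0.023, 1.371, -0.057], TCP at [0.235, -0.606, 0.223] pointing down, gripper open.
Joint ranges: [-2.86, 2.86], [-0.3, 2.09], [-1.38, 1.24], [0.06, 2.45], [-1.56, 4.7], [0.09, 2.05], [-2.69, 2.69]. Speed limits (rad/s): [2.57, 2.57, 3.14, 3.14, 3.14, 3.14, 3.14].

## Interface

Orientations are given as a 3x3 rotation matrix whose columns are the frame's x, y, z axes.
In Python, from station import arm, viewer gives the robot as it stands.
- The arm moves only by the tool servo_tool, never from a script. Its argument "steps" is a list of rows, each a list of 3 entries, a list of its own where there are three numbers: the shift along the tool's x, y, z in mm, then the turn about the tool's z in rad, then the opening, from 0 (shut) to 1 (fully open). A call has 1 to 20 rows; each row is the pose to reach, as a shift and turn from the pose commanded when the call began, along the tool's axes at that moment; what a row does not reach only later rows make up. A row lasts 1/12 s, in which the tool goes at most 41.7 mm and 7.16 degrees, less where a joint would pass 70% of its speed; a pose out of reach is approached as far as the arm can. A call with a gripper value outside its range is refused whole. The fingers move at their own pace and stop on an object; the grip force is fixed at half the most. Time passes only in rows, so rows that repeat a pose let the fingers close. It gives the time, the measured TCP pose, the force, the opening and the grip force at its end, in the units of the state.
- arm.state(): the state, without advancing time (a new reading comes with each control period).
- viewer.capture(name): name is "scene" or "side" or "wrist"; returns a dict with "pixels" (420x560x3 uint8, red, green, blue), "vfov" (degrees; the focal length in pixels is half the picture's height over the tangent of half this angle, whatever the lens; pixels are square), "cx", "cy" (the principal point, pixels), "R" (3x3) and "t" (3): a world point X has camera coordinates R X + t; the wrist camera has in their place "tool_from_camera" (4x4, takes a point from camera to tool coordinates, whose origin is the TCP and whose axes are the flange's). Camera axes: x right, y down, z forward; pixel columns grow to the right and rows downward; lengths in m; the calibration is good to about 2 mm. A picture is of the moment at which its call begins: read the wrist's pose just before it. There is no depth.
- arm.sign_off(): hands the job in; it is judged then, once.
The state is a dict: "time_s": time; "q": joint angles; "dq": joint speeds; "joint_torque": joint torques, N m; "tool_pos": TCP position; "tool_rot": TCP orientation; "ft_force": force on the tool from outside, world axes, zero at the start; "moment": the same for the moment, N m; "grip_width": finger opening in m; "grip_force": force on a finger pad.
Only numpy, scipy, OpenCV 4.12 (cv2) and the standard library are available. Lean on these libraries where they do the work, as an engineer would, in place of code of your own. Each camera call takes 0.05 s, during which the arm holds its last target. There are 200 camera calls.

## Working session

There is one attempt and no reset: what is moved stays moved. The work goes in short steps, Python scripts to look and compute and a tool call to move; the robot and the scene stay as the last step left them, time stands still between calls to the robot, and variables do not carry over. Pictures are saved under pics/ and viewed, at most 10 in all, crops included, and the job is handed in when it is done.

Besides the shell and the picture viewer there is one more tool, called as name([rows], argument=value, ...), one row to a line, values as JSON. servo_tool: Moves the arm, as the interface text tells. Its arguments: {"type":"object","properties":{"steps":{"type":"array","items":{"type":"array"}}},"required":["steps"]}

```bash
ls; mkdir -p pics; cat > h.py <<'E'
import numpy as np, cv2, pickle
from station import arm, viewer
def cap(n,fn):
    s=arm.state(); c=viewer.capture(n)
    if n=="wrist":
        T=np.eye(4);T[:3,:3]=s["tool_rot"];T[:3,3]=s["tool_pos"]
        W=T@np.array(c["tool_from_camera"]); c["Rw"]=W[:3,:3]; c["o"]=W[:3,3]
    else:
        R=np.array(c["R"]);c["Rw"]=R.T;c["o"]=-R.T@np.array(c["t"])
    p=np.asarray(c["pixels"]); c["f"]=p.shape[0]/2/np.tan(np.radians(c["vfov"])/2)
    cv2.imwrite(f"pics/{fn}.png",p[:,:,::-1]); pickle.dump(c,open(f"pics/{fn}.pkl","wb")); return c
def load(fn): return pickle.load(open(f"pics/{fn}.pkl","rb"))
def ray(c,u,v):
    d=c["Rw"]@np.array([(u-c["cx"])/c["f"],(v-c["cy"])/c["f"],1]); return c["o"],d/np.linalg.norm(d)
def onz(c,u,v,z):
    o,d=ray(c,u,v); return o+d*(z-o[2])/d[2]
def proj(c,X):
    x=c["Rw"].T@(np.array(X)-c["o"]); return c["cx"]+c["f"]*x[0]/x[2],c["cy"]+c["f"]*x[1]/x[2]
def tri(*rs):
    A=sum(np.eye(3)-np.outer(d,d) for o,d in rs); b=sum((np.eye(3)-np.outer(d,d))@o for o,d in rs)
    return np.linalg.solve(A,b)
E
python3 - <<'E'
from h import *
a=cap("scene","s0");b=cap("side","d0");c=cap("wrist","w0")
for x in (a,b,c): print(x["o"],x["Rw"][:,2],x["f"],x["cx"],x["cy"])
s=arm.state();print(s["tool_rot"],s["tool_pos"],s["ft_force"],s["grip_width"],s["time_s"])
cv2.imwrite("pics/m0.png",np.vstack([cv2.resize(np.hstack([a["pixels"],b["pixels"]])[:,:,::-1],(800,300)),cv2.copyMakeBorder(cv2.resize(c["pixels"][:,:,::-1],(400,300)),0,0,0,400,0)]))
E
```

```text
pics
[-0.24352736 -1.02291789  1.11928318] [ 0.46842132  0.61877206 -0.63063667] 535.8011425117218 284.21020347111147 214.0845031825251
[0.02555237 0.79862348 0.72420138] [ 0.44166332 -0.71328362 -0.54420584] 445.10529110676254 278.1662771133688 209.79728693612907
[ 0.30875585 -0.57792211  0.38256693] [-0.26915604 -0.10171868 -0.95770994] 349.30329612951437 278.2731067026593 206.59687575264618
[[ 9.32397158e-01  3.61434926e-01 -5.78795673e-04]
 [ 3.61435382e-01 -9.32396256e-01  1.29858408e-03]
 [-7.03132792e-05 -1.41999334e-03 -9.99998989e-01]] [ 0.23473547 -0.605691    0.22173201] [-0.27678575 -0.04332274  0.00574631] 0.08716676699779416 0.15
```

View pics/m0.png

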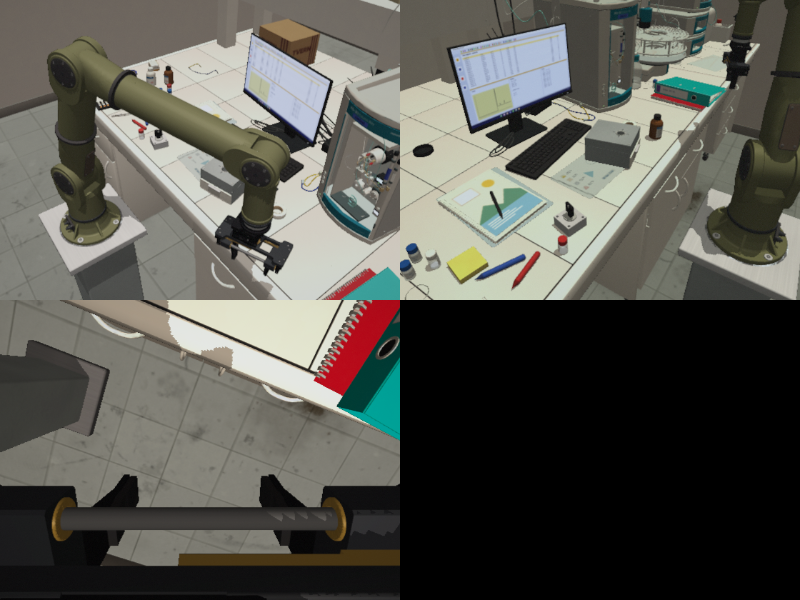

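The montage shows the scene view on the left, with the box at about (222,185) and the key at (158,138). The side view on the right has the box at (612,140), the key stand at (570,215), the vial at (562,243) and the bottle at (656,126). I'll zoom in on both views.

```bash
python3 - <<'E'
from h import *
a=load("s0");b=load("d0")
A=a["pixels"][160:300,190:360][:,:,::-1];B=b["pixels"][150:370,200:400][:,:,::-1]
print(proj(a,onz(b,238,300,0.034)),onz(b,238,300,.034),onz(b,297,200,.105))
cv2.imwrite("pics/m1.png",np.hstack([cv2.resize(A,(400,330)),cv2.resize(B,(400,440))[:330] ]) if 0 else np.hstack([cv2.copyMakeBorder(cv2.resize(A,None,fx=2.35,fy=2.35),0,271,0,0,0)[:600],cv2.resize(B,None,fx=2,fy=2)[:440].copy() if 0 else cv2.copyMakeBorder(cv2.resize(B,None,fx=2,fy=2),0,160,0,0,0)]))
E
```

```text
(np.float64(225.19167101555897), np.float64(194.2124888446792)) [0.46766085 0.2457858  0.034     ] [ 0.5115844  -0.08047868  0.105     ]
```

View pics/m1.png

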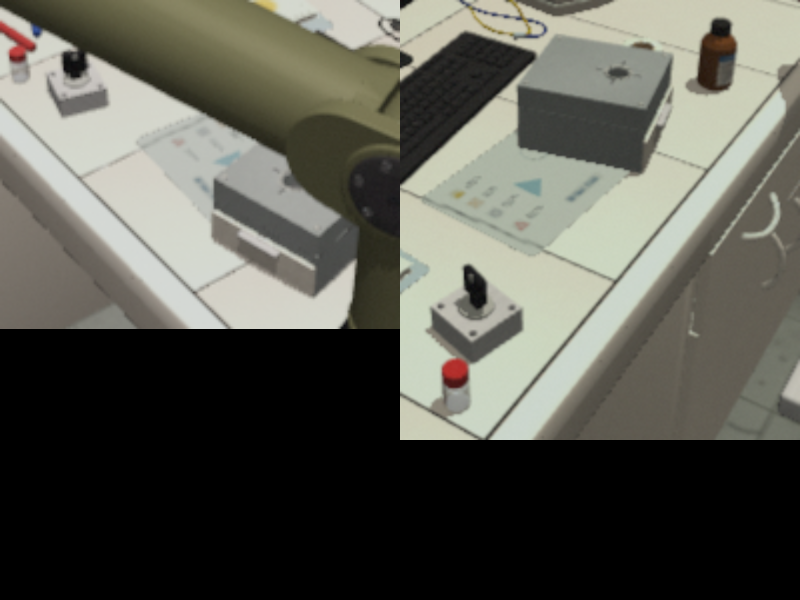

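```bash
python3 - <<'E'
from h import *
a=load("s0");b=load("d0")
print("collar tri",tri(ray(a,222,194),ray(b,238,302)), onz(b,238,302,.036))
print("well tri",tri(ray(a,190+290/2.35,160+181/2.35),ray(b,309.5,185.5)), onz(b,309.5,185.5,.105))
print("bottle",onz(b,200+317/2,150+80/2,0.0)); print("vial",onz(b,228,355,0))
c=lambda u,v:onz(b,200+(u-400)/2,150+v/2,.105)[:2]
print("corners",c(520,82),c(558,37),c(671,49),c(640,105))
s=arm.state();R=s["tool_rot"]
for P in ([.48,-.25,.32],[.45,.2,.32]): print(1000*R.T@(np.array(P)-s["tool_pos"]))
E
```

```text
collar tri [0.46093168 0.25264087 0.03549586] [0.46279379 0.25224245 0.036     ]
well tri [ 0.51589976 -0.16072076  0.1069594 ] [ 0.52095464 -0.16630653  0.105     ]
bottle [ 0.45850452 -0.39065976  0.        ]
vial [0.41505367 0.35258478 0.        ]
corners [ 0.61990346 -0.06585504] [ 0.64635985 -0.20600953] [ 0.48832255 -0.26446899] [ 0.4546031  -0.10261377]
[ 357.23635638 -243.13732735  -97.94795323]
[ 491.91036368 -673.5586903   -97.34622652]
```

servo_tool([
  [[0, 0, -100], 0, 1],
  [[0, 0, -100], 0, 1],
  [[0, 0, -100], 0, 1],
  [[357, -243, -98], 0, 1],
  [[357, -243, -98], 0, 1],
  [[357, -243, -98], 0, 1],
  [[357, -243, -98], 0, 1],
  [[357, -243, -98], 0, 1],
  [[357, -243, -98], 0, 1],
  [[357, -243, -98], 0, 1],
  [[357, -243, -98], 0, 1],
  [[357, -243, -98], 0, 1],
  [[357, -243, -98], 0, 1],
  [[357, -243, -98], 0, 1],
  [[492, -674, -97], 0, 1],
  [[492, -674, -97], 0, 1],
  [[492, -674, -97], 0, 1],
  [[492, -674, -97], 0, 1],
  [[492, -674, -97], 0, 1],
  [[492, -674, -97], 0, 1],
])

```text
time_s: 1.82
tool_pos: [0.4627, 0.0009, 0.3198]
tool_rot: [[0.932, 0.361, 0.0], [0.361, -0.932, -0.001], [-0.0, 0.001, -1.0]]
ft_force: [1.1, 0.3, 0.2]
grip_width: 0.0872
grip_force: 0.0
```

servo_tool([
  [[96, -229, 70], 0, 1],
  [[96, -229, 70], 0, 1],
  [[96, -229, 70], 0, 1],
  [[96, -229, 70], 0, 1],
  [[96, -229, 70], 0, 1],
  [[96, -229, 70], 0, 1],
  [[96, -229, 70], 0, 1],
  [[96, -229, 70], 0, 1],
  [[96, -229, 70], 0, 1],
  [[96, -229, 70], 0, 1],
  [[96, -229, 70], 0, 1],
])

```text
time_s: 2.73
tool_pos: [0.471, 0.2452, 0.2502]
tool_rot: [[0.934, 0.358, 0.001], [0.358, -0.934, -0.001], [0.0, 0.001, -1.0]]
ft_force: [0.7, 0.4, 0.8]
grip_width: 0.0871
grip_force: 0.0
```

```bash
python3 - <<'E'
from h import *
c=cap("wrist","w1");b=cap("side","d1");a=cap("scene","s1");s=arm.state();print(s["tool_pos"],s["q"])
x,y=proj(a,[.52,-.165,.105]);x,y=int(x),int(y);print(x,y,proj(c,[.462,.252,.04]))
k=cv2.resize(a["pixels"][y-50:y+50,x-60:x+60],(480,400))
cv2.imwrite("pics/m2.png",np.vstack([np.hstack([cv2.resize(c["pixels"],None,fx=.8,fy=.8)[:,:,::-1],np.zeros((336,352,3),np.uint8)]),np.hstack([cv2.resize(k,(316,264))[:,:,::-1],np.zeros((264,484,3),np.uint8)])]))
E
```

```text
[0.47074534 0.24590312 0.25034633] [ 0.31475694  0.12370039 -0.90769959  1.67885926  0.10020528  1.38676369
 -1.8109805 ]
316 237 (np.float64(268.9561663989818), np.float64(183.3056567510959))
```

View pics/m2.png

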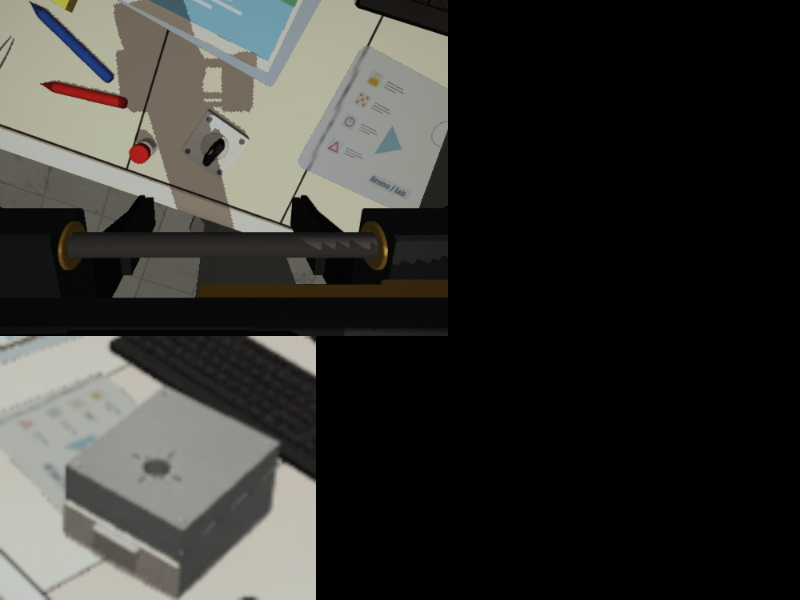

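The wrist view (top left) has the key at about px (266,190) on its stand and the vial's red cap at (175,192). The scene crop shows the box clear of the arm, with its well at about scene px (316,237). I'll segment the key's grip and the stand next.

```bash
cat >> h.py <<'E'
def blob(c,mask,near):
    n,l,st,ce=cv2.connectedComponentsWithStats(mask.astype(np.uint8))
    ok=[i for i in range(1,n) if st[i,4]>15]
    i=min(ok,key=lambda i:np.hypot(*(ce[i]-near))); m=(l==i).astype(np.uint8)
    cn=max(cv2.findContours(m,0,2)[0],key=cv2.contourArea)
    return ce[i],st[i],cn
E
python3 - <<'E'
from h import *
c=load("w1");p=c["pixels"].astype(int);g=p.max(2)
ce,st,cn=blob(c,g<38,(266,190));print(ce,st,cv2.minAreaRect(cn),cv2.boxPoints(cv2.minAreaRect(cn)))
for z in (.048,.066,.084): print(z,[onz(c,*q,z)[:2].round(4) for q in (ce,)])
b=load("d1")
print("side key blob",*blob(b,b["pixels"].max(2)<45,(238,293))[:2])
cv2.imwrite("pics/m3.png",np.hstack([cv2.resize(c["pixels"][120:220,215:315],(500,500),interpolation=0)[:,:,::-1],cv2.resize(b["pixels"][270:330,208:268],(300,300),interpolation=0)[:,:,::-1].repeat(1,0) if 0 else cv2.copyMakeBorder(cv2.resize(b["pixels"][270:330,208:268],(300,300),interpolation=0)[:,:,::-1],0,200,0,0,0)]))
E
```

```text
[266.6287703  189.93039443] [253 173  27  35 431] ((266.1393127441406, 190.0327911376953), (13.315836906433105, 38.79517364501953), 39.80556869506836) [[248.60652 200.67213]
 [273.4426  170.86885]
 [283.67212 179.39345]
 [258.83603 209.19673]]
0.048 [array([0.4561, 0.2522])]
0.066 [array([0.4605, 0.2533])]
0.084 [array([0.4649, 0.2543])]
side key blob [237.32638889 293.8125    ] [232 283  11  21 144]
```

View pics/m3.png

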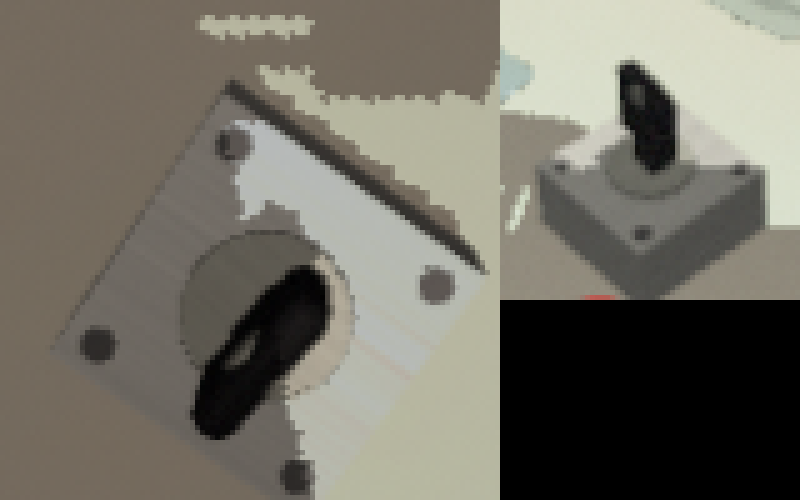

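The wrist crop shows the black grip on its round collar. Its long edges run from crop (200,390) to (300,268), and the collar centre is near crop (267,315), which is px (268,183). I'll work out the yaw.

```bash
python3 - <<'E'
from h import *
c=load("w1");b=load("d1");s=arm.state();R=s["tool_rot"]
for d in ((24.8,-29.8),(100,-122),(90,-130)):
    d=np.array(d)/np.hypot(*d)*15; k=np.array([266.5,190])
    v=onz(c,*(k+d),.08)-onz(c,*(k-d),.08); w=R.T@v
    print("world deg",np.degrees(np.arctan2(v[1],v[0])),"tool deg",np.degrees(np.arctan2(w[1],w[0])))
print(np.array(proj(c,[.462,.253,.084]))-proj(c,[.462,.253,.048]),proj(c,[.462,.253,.066]))
print("collar",onz(c,268.4,183,.038),"grip tri",tri(ray(c,266.6,189.9),ray(b,237.3,293.8)),"collar tri",tri(ray(c,268.4,183),ray(b,237.2,302.5)))
P=onz(c,268.4,183,.038);print(R.T@(P-s["tool_pos"])*1000)
E
```

```text
world deg -18.26843031188856 tool deg 39.31790137224683
world deg -17.84769126647982 tool deg 38.897162054754496
world deg -13.282919478895806 tool deg 34.33238747245216
[-1.04870567  8.45605187] (np.float64(267.38934126505484), np.float64(188.67685903992708))
collar [0.46165583 0.25257431 0.038     ] grip tri [0.46060082 0.25402668 0.0630757 ] collar tri [0.46227911 0.25355049 0.03653242]
[ -6.23988777  -9.69896596 212.33247589]
```

servo_tool([
  [[-6, -10, 50], -2.48, 1],
  [[-6, -10, 50], -2.48, 1],
  [[-6, -10, 50], -2.48, 1],
  [[-6, -10, 50], -2.48, 1],
  [[-6, -10, 50], -2.48, 1],
  [[-6, -10, 50], -2.48, 1],
  [[-6, -10, 50], -2.48, 1],
  [[-6, -10, 50], -2.48, 1],
  [[-6, -10, 50], -2.48, 1],
  [[-6, -10, 50], -2.48, 1],
  [[-6, -10, 50], -2.48, 1],
  [[-6, -10, 50], -2.48, 1],
  [[-6, -10, 50], -2.48, 1],
  [[-6, -10, 50], -2.48, 1],
  [[-6, -10, 50], -2.48, 1],
  [[-6, -10, 50], -2.48, 1],
  [[-6, -10, 50], -2.48, 1],
  [[-6, -10, 50], -2.48, 1],
  [[-6, -10, 50], -2.48, 1],
  [[-6, -10, 50], -2.48, 1],
])

```text
time_s: 4.55
tool_pos: [0.4613, 0.2535, 0.2001]
tool_rot: [[-0.959, 0.283, 0.001], [0.283, 0.959, -0.001], [-0.001, -0.001, -1.0]]
ft_force: [0.1, -0.0, 0.1]
grip_width: 0.0868
grip_force: 0.0
```

servo_tool([
  [[0, 0, 40], 0, 1],
  [[0, 0, 40], 0, 1],
  [[0, 0, 40], 0, 1],
  [[0, 0, 40], 0, 1],
  [[0, 0, 40], 0, 1],
])

```text
time_s: 4.97
tool_pos: [0.4618, 0.2548, 0.1615]
tool_rot: [[-0.958, 0.288, 0.002], [0.288, 0.958, 0.001], [-0.002, 0.001, -1.0]]
ft_force: [0.8, 0.6, 0.0]
grip_width: 0.0872
grip_force: 0.0
```

```bash
python3 - <<'E'
from h import *
c=cap("wrist","w2");s=arm.state();print(s["tool_pos"],s["q"],s["tool_rot"],s["ft_force"],proj(c,[.462,.253,.066]))
cv2.imwrite("pics/m4.png",c["pixels"][:,:,::-1])
E
```

```text
[0.4618223  0.25486058 0.1615225 ] [ 0.52311746  0.29843827 -1.22904942  1.80604453  0.2979329   1.24443684
  0.48975706] [[-9.57626252e-01  2.88003922e-01  2.38798027e-03]
 [ 2.88006041e-01  9.57628411e-01  5.89528591e-04]
 [-2.11701121e-03  1.25230080e-03 -9.99996975e-01]] [ 0.26924116 -0.24459914  0.37549239] (np.float64(276.34014138818685), np.float64(209.656573718864))
```

View pics/m4.png

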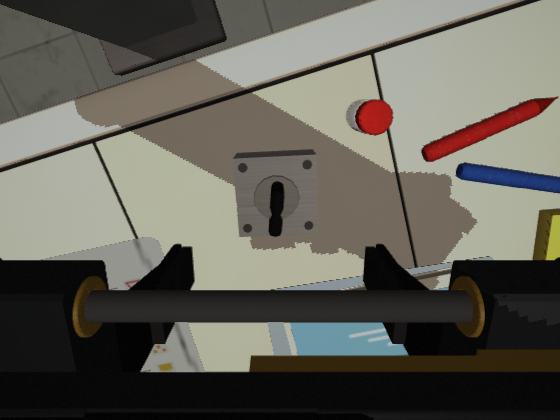

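The wrist view has the key at px (276,205). Its grip runs nearly along the image's vertical (the tool's x), and the stand is square around it. I'll measure the remaining offset and yaw.

```bash
python3 - <<'E'
from h import *
c=load("w2");s=arm.state();R=s["tool_rot"];p=c["pixels"].max(2)
ce,st,cn=blob(c,p<38,(276,207));r=cv2.minAreaRect(cn);B=cv2.boxPoints(r);print(ce,st,r)
e=sorted([B[1]-B[0],B[2]-B[1]],key=lambda v:-np.hypot(*v))[0];e=e/np.hypot(*e)*18
v=R.T@(onz(c,*(ce+e),.066)-onz(c,*(ce-e),.066));print("tool deg",np.degrees(np.arctan2(v[1],v[0])))
q=c["pixels"].max(2)
mm=cv2.inRange(c["pixels"],(0,0,0),(38,38,38))
print("collar")
g=cv2.medianBlur(c["pixels"][:,:,1].copy(),3)
C=cv2.HoughCircles(g[150:245,230:325],3,1,30,param1=80,param2=12,minRadius=17,maxRadius=30);print(C)
for n,u,z in (("grip",ce,.066),):
    print(n,R.T@(onz(c,*u,z)-s["tool_pos"])*1000)
if C is not None:
    for k in C[0][:2]: print(R.T@(onz(c,k[0]+230,k[1]+150,.038)-s["tool_pos"])*1000)
w1=load("w1");print("two wrist views",tri(ray(w1,266.6,189.9),ray(c,*ce)))
E
```

```text
[275.95604396 208.33437991] [269 182  15  54 637] ((276.11376953125, 208.56553649902344), (12.977566719055176, 53.378318786621094), 3.3664605617523193)
tool deg 3.3110035371677915
collar
[[[47.5 46.5 22.1]]]
grip [ 0.55932454 -2.14371016 95.51892511]
[  2.46490777  -0.99946343 123.5164086 ]
two wrist views [0.46068507 0.25321946 0.06674542]
```

servo_tool([
  [[1, -1.5, 30], 0.05, 1],
  [[1, -1.5, 60], 0.05, 1],
  [[1, -1.5, 90], 0.05, 1],
  [[1, -1.5, 114], 0.05, 1],
  [[1, -1.5, 114], 0.05, 1],
  [[1, -1.5, 114], 0.05, 1],
  [[1, -1.5, 114], 0.05, 0],
  [[1, -1.5, 114], 0.05, 0],
  [[1, -1.5, 114], 0.05, 0],
  [[1, -1.5, 114], 0.05, 0],
  [[1, -1.5, 114], 0.05, 0],
  [[1, -1.5, 114], 0.05, 0],
  [[1, -1.5, 114], 0.05, 0],
  [[1, -1.5, 114], 0.05, 0],
])

```text
time_s: 6.18
tool_pos: [0.4596, 0.2532, 0.046]
tool_rot: [[-0.942, 0.335, 0.0], [0.335, 0.942, -0.0], [-0.0, -0.0, -1.0]]
ft_force: [0.7, -0.4, -0.2]
grip_width: 0.0416
grip_force: 0.0
```

servo_tool([
  [[0, 0, 0], 0, 0],
  [[0, 0, 0], 0, 0],
  [[0, 0, 0], 0, 0],
  [[0, 0, 0], 0, 0],
  [[0, 0, 0], 0, 0],
  [[0, 0, 0], 0, 0],
  [[0, 0, 0], 0, 0],
  [[0, 0, 0], 0, 0],
])

```text
time_s: 6.85
tool_pos: [0.4595, 0.2533, 0.0459]
tool_rot: [[-0.942, 0.335, 0.0], [0.335, 0.942, 0.0], [0.0, 0.0, -1.0]]
ft_force: [0.3, -0.8, -0.6]
grip_width: 0.0098
grip_force: 30.0
```

servo_tool([
  [[0, 0, -20], 0, 0],
  [[0, 0, -45], 0, 0],
  [[0, 0, -75], 0, 0],
  [[0, 0, -110], 0, 0],
  [[0, 0, -150], 0, 0],
  [[0, 0, -194], 0, 0],
  [[-20, -37, -194], -0.05, 0],
  [[-38, -74, -194], -0.1, 0],
  [[-56, -111, -194], -0.15, 0],
  [[-75, -148, -194], -0.2, 0],
  [[-94, -184, -194], -0.25, 0],
  [[-113, -220, -194], -0.3, 0],
  [[-132, -256, -194], -0.35, 0],
  [[-150, -290, -194], -0.4, 0],
  [[-168, -325, -194], -0.45, 0],
  [[-184, -355, -194], -0.5, 0],
  [[-194, -372, -194], -0.5, 0],
  [[-194, -372, -194], -0.5, 0],
  [[-194, -372, -194], -0.5, 0],
  [[-194, -372, -194], -0.5, 0],
])

```text
time_s: 8.52
tool_pos: [0.5175, -0.1608, 0.2397]
tool_rot: [[-0.987, -0.159, -0.001], [-0.159, 0.987, 0.001], [0.0, 0.001, -1.0]]
ft_force: [0.5, 1.1, -0.9]
grip_width: 0.01
grip_force: 30.0
```

```bash
python3 - <<'E'
from h import *
c=cap("wrist","w3");b=cap("side","d3");s=arm.state();print(s["tool_pos"],s["q"],s["tool_rot"],s["ft_force"],s["moment"],s["grip_width"])
print(proj(c,[.518,-.163,.105]))
x,y=proj(b,s["tool_pos"]);x,y=int(x),int(y)
cv2.imwrite("pics/m5.png",np.hstack([c["pixels"],cv2.resize(b["pixels"][y-65:y+145,x-60:x+60],(240,420))])[:,:,::-1])
E
```

```text
[ 0.51765845 -0.16041543  0.24009107] [ 1.2049539   0.20044162 -1.06579027  1.66661747  0.17868637  1.38011057
  1.84524568] [[-9.87081262e-01 -1.60220353e-01 -1.44668146e-04]
 [-1.60220313e-01  9.87081247e-01 -2.52534204e-04]
 [ 1.83260333e-04 -2.26093005e-04 -9.99999958e-01]] [-0.72030766  0.14922032 -1.71503813] [ 0.13284915 -0.13668606 -0.01283683] 0.009719749719657098
(np.float64(275.9002575530564), np.float64(196.27127159988794))
```

View pics/m5.png

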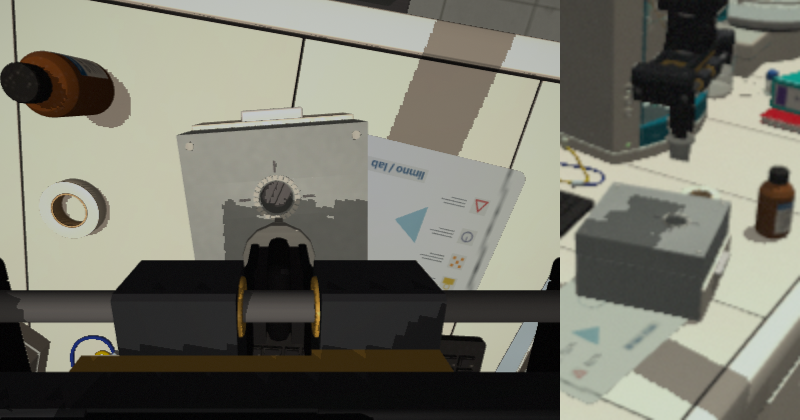

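The wrist view has the well mouth at px (276,197), with its four marks, and the held key's collar arc below it at about (245–315, 222). The key hangs upright. I'll zoom in to measure the well, the marks and the collar.

```bash
python3 - <<'E'
from h import *
c=load("w3")
cv2.imwrite("pics/m6.png",cv2.resize(c["pixels"][150:270,226:326],(500,600),interpolation=cv2.INTER_CUBIC)[:,:,::-1])
E
```

```text
(no output)
```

View pics/m6.png

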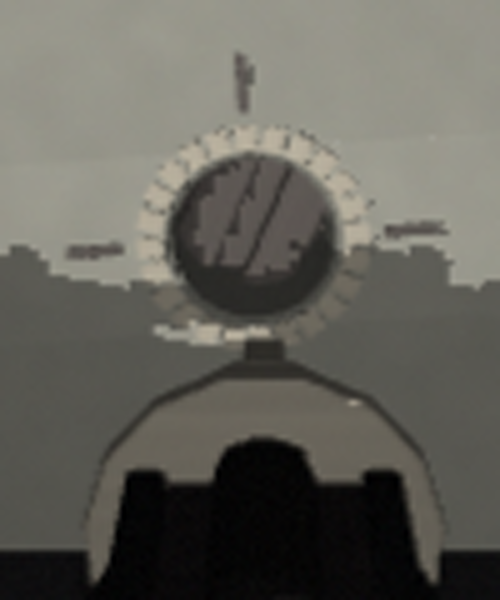

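The crop shows the bore centre at about crop (254,235) and marks at (243,80), (95,250) and (415,228). Two faint parallel lines, about (215,260)→(260,165) and (245,265)→(290,170), look like the slot. The collar's front edge is near (265,357) for its bottom edge and (265,378) for its top edge.

```bash
python3 - <<'E'
from h import *
c=load("w3");s=arm.state();R=s["tool_rot"];T=s["tool_pos"];a=load("s1");b=load("d3")
px=lambda x,y:(226+(x+.5)/5-.5,150+(y+.5)/5-.5)
W=onz(c,*px(254,235),.105);print("well",W)
tr=tri(ray(c,*px(254,235)),ray(a,315.6,236.75),ray(b,309.5,185.5));print("well tri 3 views",tr, "wrist+side",tri(ray(c,*px(254,235)),ray(b,309.5,185.5)))
def ang(p,q,z): v=onz(c,*px(*q),z)-onz(c,*px(*p),z); return np.degrees(np.arctan2(v[1],v[0]))
print("box y deg",ang((415,228),(95,250),.105),ang((95,250),(415,228),.105),"box -x deg",ang((254,235),(243,80),.105))
print("slot deg",ang((215,260),(260,165),.084),ang((245,265),(290,170),.084))
for y,zt in ((357,.012),(378,.008)):
    P=onz(c,*px(265,y),T[2]-zt); print("collar front edge tool mm",R.T@(P-T)*1000)
for x in(85,443): print(R.T@(onz(c,*px(x,540),T[2]-.008)-T)*1000)
print("well in tool",R.T@(W-T)*1000, R.T@(tr-T)*1000)
E
```

```text
well [ 0.51822487 -0.16252075  0.105     ]
well tri 3 views [ 0.51884222 -0.16335031  0.10623234] wrist+side [ 0.5182312  -0.1624053   0.10746419]
box y deg -76.80018294109902 103.19981705890098 box -x deg -167.00390371659188
slot deg 164.2797535847501 164.52998115703596
collar front edge tool mm [19.60511289 -0.60219151 12.0037295 ]
collar front edge tool mm [18.71115179 -0.61607858  8.00356864]
[  0.63640659 -19.5992176    8.00454821]
[ 0.5595842  18.13819492  7.99600197]
well in tool [ -0.24653514  -2.1383325  135.09150945] [ -0.72277988  -3.05637203 133.85928694]
```

servo_tool([
  [[0, -1.5, 25], 0.09, 0],
  [[0, -1.5, 55], 0.09, 0],
  [[0, -1.5, 80], 0.09, 0],
  [[0, -1.5, 90], 0.09, 0],
  [[0, -1.5, 90], 0.09, 0],
  [[0, -1.5, 90], 0.09, 0],
  [[0, -1.5, 90], 0.09, 0],
  [[0, -1.5, 90], 0.09, 0],
])

```text
time_s: 9.28
tool_pos: [0.5191, -0.1639, 0.1518]
tool_rot: [[-0.998, -0.068, 0.003], [-0.068, 0.998, -0.001], [-0.003, -0.002, -1.0]]
ft_force: [0.6, -0.1, -0.8]
grip_width: 0.0097
grip_force: 30.0
```

```bash
python3 - <<'E'
from h import *
c=cap("wrist","w4");b=cap("side","d4");a=cap("scene","s4");s=arm.state();print(s["tool_pos"],s["q"].round(3) if hasattr(s["q"],"round") else s["q"],s["ft_force"],s["moment"])
f=lambda p,x,y,w,h,W,H:cv2.resize(p[y-h:y+h,x-w:x+w],(W,H),interpolation=cv2.INTER_CUBIC)
x,y=map(int,proj(b,[.518,-.163,.115]));x2,y2=map(int,proj(a,[.518,-.163,.115]));print(x,y,x2,y2)
cv2.imwrite("pics/m7.png",np.vstack([np.hstack([f(b["pixels"],x,y,30,22,400,300),f(a["pixels"],x2,y2,30,22,400,300)]),np.hstack([c["pixels"][190:340,178:378].repeat(2,0).repeat(2,1),np.zeros((300,400,3),np.uint8)])])[:,:,::-1])
E
```

```text
[ 0.51850416 -0.1640355   0.15103711] [ 1.152  0.281 -1.022  1.783  0.256  1.218  1.697] [-0.80359842 -0.20904026 -1.34595249] [ 0.10864441 -0.1187739   0.02576749]
310 183 315 234
```

View pics/m7.png

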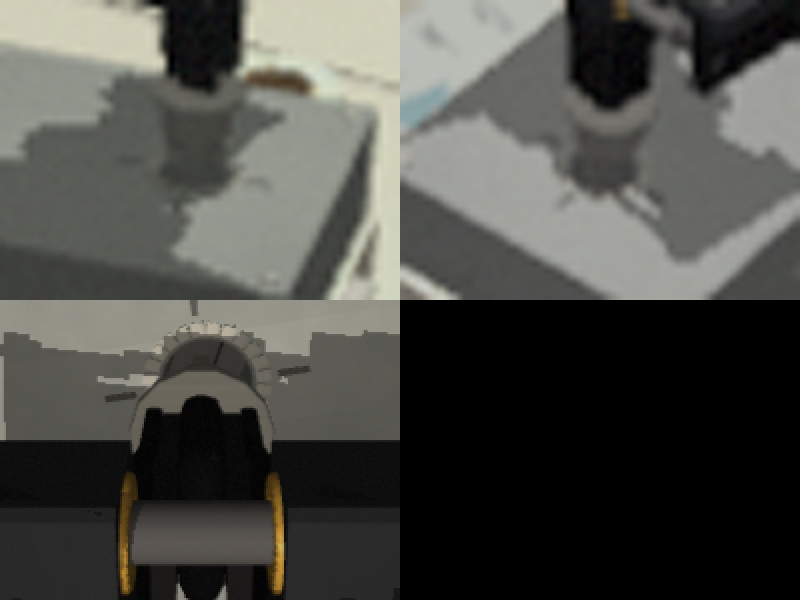

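The key sits over the box, its tip just above the well. In the wrist crop the left and right marks are at (120,397) and (294,371), and the collar spans 131–272. The key is therefore about 2 mm off along the tool's y. I'll compute it.

```bash
python3 - <<'E'
from h import *
c=load("w4");R=c["Rw"]@np.linalg.inv(np.array(c["tool_from_camera"])[:3,:3]);M=np.array(c["tool_from_camera"])
T=c["o"]-R@M[:3,3];print(T)
px=lambda x,y:(178+(x+.5)/2-.5,190+(y-300+.5)/2-.5)
for q in ((207,384),(208.5,384)): print("well in tool",R.T@(onz(c,*px(*q),.105)-T)*1000)
for q,z in (((201.5,430),.008),((203,374),.012),((203,380),.008)): print("collar",R.T@(onz(c,*px(*q),T[2]-z)-T)*1000)
v=onz(c,*px(120,397),.105)-onz(c,*px(294,371),.105);print(np.degrees(np.arctan2(v[1],v[0])))
# dark marks centroid refinement
p=c["pixels"].max(2)
for q in ((120,397),(294,371)):
    x,y=map(int,px(*q)); w=p[y-5:y+6,x-11:x+12].astype(int); m=w<np.percentile(w,50)-25; yy,xx=np.nonzero(m); print(len(xx),x-11+xx.mean(),y-5+yy.mean())
E
```

```text
[ 0.51912665 -0.16385171  0.15178348]
well in tool [-1.50624647e-02  1.47277207e+00  4.67814188e+01]
well in tool [-1.47579315e-02  1.94879112e+00  4.67806700e+01]
collar [ 1.78513122 -0.33102094  7.99596454]
collar [16.01472626  0.06147526 11.95876239]
collar [15.82677032  0.0475525   7.95924958]
-76.9687745766794
45 238.13333333333333 238.0888888888889
47 324.4468085106383 224.93617021276594
```

servo_tool([
  [[0.3, 1.9, 0], 0, 0],
  [[0.3, 1.9, 2], 0, 0],
  [[0.3, 1.9, 4], 0, 0],
  [[0.3, 1.9, 6], 0, 0],
  [[0.3, 1.9, 8], 0, 0],
  [[0.3, 1.9, 9.5], 0, 0],
  [[0.3, 1.9, 9.5], 0, 0],
  [[0.3, 1.9, 9.5], 0, 0],
])

```text
time_s: 10.1
tool_pos: [0.5174, -0.1619, 0.1403]
tool_rot: [[-0.998, -0.068, -0.0], [-0.068, 0.998, 0.0], [0.0, 0.0, -1.0]]
ft_force: [-0.5, 0.3, -1.6]
grip_width: 0.0098
grip_force: 30.0
```

servo_tool([
  [[0, 0, 1], 0, 0],
  [[0, 0, 2], 0, 0],
  [[0, 0, 3], 0, 0],
  [[0, 0, 4], 0, 0],
  [[0, 0, 4], 0, 0],
])

```text
time_s: 10.52
tool_pos: [0.5173, -0.1619, 0.1363]
tool_rot: [[-0.998, -0.068, -0.0], [-0.068, 0.998, 0.0], [0.0, 0.0, -1.0]]
ft_force: [-0.7, 0.2, -2.3]
grip_width: 0.0092
grip_force: 30.0
```

servo_tool([
  [[0, 0, 1], 0, 0],
  [[0, 0, 2], 0, 0],
  [[0, 0, 3], 0, 0],
  [[0, 0, 3], 0, 0],
])

```text
time_s: 10.85
tool_pos: [0.5176, -0.162, 0.1334]
tool_rot: [[-0.998, -0.068, 0.0], [-0.068, 0.998, -0.0], [-0.0, -0.0, -1.0]]
ft_force: [0.2, 0.3, -2.1]
grip_width: 0.0096
grip_force: 30.0
```

servo_tool([
  [[0, 0, 1], 0, 0],
  [[0, 0, 2], 0, 0],
  [[0, 0, 3], 0, 0],
  [[0, 0, 4], 0, 0],
  [[0, 0, 4], 0, 0],
])

```text
time_s: 11.27
tool_pos: [0.5177, -0.162, 0.1294]
tool_rot: [[-0.998, -0.068, 0.001], [-0.068, 0.998, -0.0], [-0.001, -0.0, -1.0]]
ft_force: [1.8, 0.1, -2.6]
grip_width: 0.0101
grip_force: 30.0
```

servo_tool([
  [[-0.2, 0, 0.7], 0, 0],
  [[-0.2, 0, 1.4], 0, 0],
  [[-0.2, 0, 2], 0, 0],
  [[-0.2, 0, 2], 0, 0],
])

```text
time_s: 11.6
tool_pos: [0.5177, -0.162, 0.1274]
tool_rot: [[-0.998, -0.068, 0.0], [-0.068, 0.998, -0.0], [-0.0, -0.0, -1.0]]
ft_force: [1.2, -1.0, -1.4]
grip_width: 0.0099
grip_force: 30.0
```

servo_tool([
  [[-0.2, 0, 1], 0, 0],
  [[-0.2, 0, 2], 0, 0],
  [[-0.2, 0, 3], 0, 0],
  [[-0.2, 0, 3], 0, 0],
])

```text
time_s: 11.93
tool_pos: [0.5178, -0.1619, 0.1242]
tool_rot: [[-0.998, -0.068, -0.0], [-0.068, 0.998, -0.0], [0.0, -0.0, -1.0]]
ft_force: [1.1, -1.2, -3.0]
grip_width: 0.0099
grip_force: 30.0
```

servo_tool([
  [[-0.1, 0, 0.5], 0, 0],
  [[-0.1, 0, 1], 0, 0],
  [[-0.1, 0, 1.4], 0, 0],
  [[-0.1, 0, 1.4], 0, 0],
])

```text
time_s: 12.27
tool_pos: [0.5179, -0.1619, 0.1233]
tool_rot: [[-0.998, -0.068, -0.0], [-0.068, 0.998, -0.0], [0.0, -0.0, -1.0]]
ft_force: [-0.6, -0.0, 2.2]
grip_width: 0.0096
grip_force: 30.0
```

servo_tool([
  [[0, 0, 0.3], 0.04, 0],
  [[0, 0, 0.3], 0.08, 0],
  [[0, 0, 0.3], 0.12, 0],
  [[0, 0, 0.3], 0.16, 0],
  [[0, 0, 0.3], 0.16, 0],
])

```text
time_s: 12.68
tool_pos: [0.5182, -0.1616, 0.1231]
tool_rot: [[-0.996, 0.092, 0.0], [0.092, 0.996, -0.0], [-0.0, -0.0, -1.0]]
ft_force: [0.2, 0.9, 1.9]
grip_width: 0.0099
grip_force: 30.0
```

servo_tool([
  [[0, 0, 0], 0.03, 0],
  [[0, 0, 0], 0.06, 0],
  [[0, 0, 0], 0.06, 0],
])

```text
time_s: 12.93
tool_pos: [0.5181, -0.1615, 0.1229]
tool_rot: [[-0.989, 0.151, 0.0], [0.151, 0.989, 0.0], [-0.0, 0.0, -1.0]]
ft_force: [-0.4, 0.3, 1.4]
grip_width: 0.0098
grip_force: 30.0
```

servo_tool([
  [[0, 0, 0.3], 0.03, 0],
  [[0, 0, 0.3], 0.06, 0],
  [[0, 0, 0.3], 0.06, 0],
])

```text
time_s: 13.18
tool_pos: [0.5178, -0.1618, 0.1222]
tool_rot: [[-0.978, 0.209, -0.0], [0.209, 0.978, 0.0], [0.0, 0.0, -1.0]]
ft_force: [0.5, -0.7, -1.4]
grip_width: 0.0099
grip_force: 30.0
```

servo_tool([
  [[0, 0, 0], 0.03, 0],
  [[0, 0, 0], 0.06, 0],
  [[0, 0, 0], 0.06, 0],
])

```text
time_s: 13.43
tool_pos: [0.5178, -0.1619, 0.1222]
tool_rot: [[-0.964, 0.267, -0.0], [0.267, 0.964, 0.0], [0.0, 0.0, -1.0]]
ft_force: [0.8, -0.1, -2.1]
grip_width: 0.0098
grip_force: 30.0
```

The push has dropped at about 25–28° clockwise, so the blade is in the slot. Now I'll press gently home.

servo_tool([
  [[0, 0, 0.7], 0, 0],
  [[0, 0, 1.4], 0, 0],
  [[0, 0, 2], 0, 0],
  [[0, 0, 2], 0, 0],
])

```text
time_s: 13.77
tool_pos: [0.5178, -0.1619, 0.1203]
tool_rot: [[-0.963, 0.268, -0.0], [0.268, 0.963, 0.0], [0.0, -0.0, -1.0]]
ft_force: [1.5, -0.3, -1.6]
grip_width: 0.0096
grip_force: 30.0
```

servo_tool([
  [[0, 0, 0.7], 0, 0],
  [[0, 0, 1.4], 0, 0],
  [[0, 0, 2], 0, 0],
  [[0, 0, 2], 0, 0],
])

```text
time_s: 14.1
tool_pos: [0.5178, -0.1618, 0.1183]
tool_rot: [[-0.963, 0.268, -0.0], [0.268, 0.963, 0.0], [0.0, 0.0, -1.0]]
ft_force: [-0.4, -0.9, -1.6]
grip_width: 0.0098
grip_force: 30.0
```

servo_tool([
  [[0, 0, 0.4], 0, 0],
  [[0, 0, 0.8], 0, 0],
  [[0, 0, 0.8], 0, 0],
])

```text
time_s: 14.35
tool_pos: [0.5178, -0.1619, 0.1176]
tool_rot: [[-0.963, 0.268, -0.0], [0.268, 0.963, 0.0], [0.0, -0.0, -1.0]]
ft_force: [-0.5, -0.8, -1.6]
grip_width: 0.0097
grip_force: 30.0
```

servo_tool([
  [[0, 0, 0.4], 0, 0],
  [[0, 0, 0.8], 0, 0],
  [[0, 0, 0.8], 0, 0],
])

```text
time_s: 14.6
tool_pos: [0.5179, -0.1619, 0.1169]
tool_rot: [[-0.963, 0.268, -0.0], [0.268, 0.963, -0.0], [0.0, -0.0, -1.0]]
ft_force: [-0.3, 1.1, -1.0]
grip_width: 0.0096
grip_force: 30.0
```

servo_tool([
  [[0, 0, 0.3], 0, 0],
  [[0, 0, 0.6], 0, 0],
  [[0, 0, 0.6], 0, 0],
])

```text
time_s: 14.85
tool_pos: [0.518, -0.1619, 0.1169]
tool_rot: [[-0.963, 0.268, -0.0], [0.268, 0.963, -0.0], [0.0, -0.001, -1.0]]
ft_force: [-2.5, 1.0, 5.0]
grip_width: 0.0096
grip_force: 30.0
```

servo_tool([
  [[0, 0, -0.2], 0.06, 0],
  [[0, 0, -0.3], 0.12, 0],
  [[0, 0, -0.3], 0.2, 0],
  [[0, 0, -0.3], 0.28, 0],
  [[0, 0, -0.3], 0.36, 0],
  [[0, 0, -0.3], 0.44, 0],
  [[0, 0, -0.3], 0.5, 0],
  [[0, 0, -0.3], 0.5, 0],
])

```text
time_s: 15.52
tool_pos: [0.5186, -0.1614, 0.1169]
tool_rot: [[-0.716, 0.698, 0.001], [0.698, 0.716, 0.0], [-0.001, 0.001, -1.0]]
ft_force: [1.1, 1.9, 2.1]
grip_width: 0.0098
grip_force: 30.0
```

servo_tool([
  [[0, 0, 0], 0.08, 0],
  [[0, 0, 0], 0.16, 0],
  [[0, 0, 0], 0.24, 0],
  [[0, 0, 0], 0.32, 0],
  [[0, 0, 0], 0.4, 0],
  [[0, 0, 0], 0.48, 0],
  [[0, 0, 0], 0.54, 0],
  [[0, 0, 0], 0.56, 0],
  [[0, 0, 0], 0.56, 0],
  [[0, 0, 0], 0.56, 0],
])

```text
time_s: 16.35
tool_pos: [0.519, -0.1612, 0.117]
tool_rot: [[-0.239, 0.971, 0.002], [0.971, 0.239, 0.0], [-0.0, 0.002, -1.0]]
ft_force: [3.4, 2.5, 1.2]
grip_width: 0.0098
grip_force: 30.0
```

```bash
python3 - <<'E'
from h import *
b=cap("side","d5");a=cap("scene","s5");s=arm.state();print(s["q"],s["moment"],s["ft_force"])
f=lambda p,x,y,w,h,W,H:cv2.resize(p[y-h:y+h,x-w:x+w],(W,H),interpolation=cv2.INTER_CUBIC)
x,y=map(int,proj(b,[.48,-.163,.1]));x2,y2=map(int,proj(a,[.48,-.163,.1]))
cv2.imwrite("pics/m8.png",np.hstack([f(b["pixels"],x,y,80,80,400,400),f(a["pixels"],x2,y2,80,80,400,400)])[:,:,::-1])
E
```

```text
[ 0.94327313  0.25427436 -0.77714576  1.8267735   0.19462178  1.13687302
  0.34115192] [ 0.65774398 -0.95459276  0.0697585 ] [4.3006496  3.46047921 1.0384554 ]
```

View pics/m8.png

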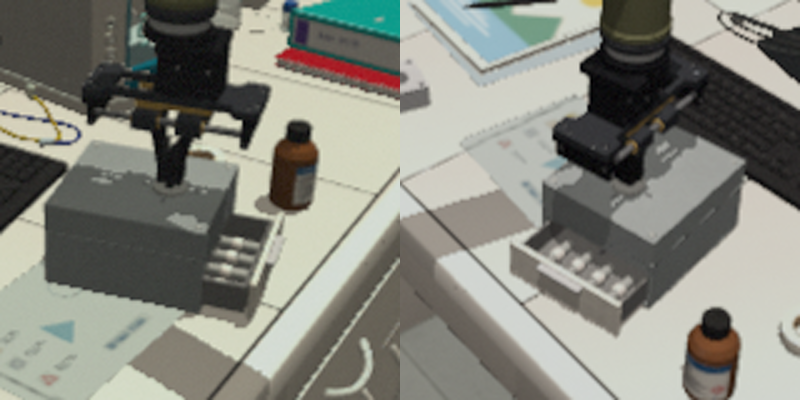

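The drawer has sprung open in both views and the key is home. I'll open the fingers and withdraw.

servo_tool([
  [[0, 0, 0], 0, 0.15],
  [[0, 0, 0], 0, 0.3],
  [[0, 0, 0], 0, 0.5],
  [[0, 0, 0], 0, 0.5],
  [[0, 0, 0], 0, 0.5],
  [[0, 0, 0], 0, 0.5],
  [[0, 0, 0], 0, 0.5],
])

```text
time_s: 17.03
tool_pos: [0.5176, -0.1622, 0.1164]
tool_rot: [[-0.236, 0.972, -0.001], [0.972, 0.236, -0.0], [-0.0, -0.001, -1.0]]
ft_force: [-0.7, 0.5, 0.3]
grip_width: 0.0412
grip_force: 0.0
```

servo_tool([
  [[0, 0, -5], 0, 0.5],
  [[0, 0, -15], 0, 0.5],
  [[0, 0, -35], 0, 0.5],
  [[0, 0, -60], 0, 0.5],
  [[0, 0, -95], 0, 0.5],
  [[0, 0, -130], 0, 0.5],
  [[0, 0, -130], 0, 0.5],
  [[0, 0, -130], 0, 0.5],
  [[0, 0, -130], 0, 0.5],
])

```text
time_s: 17.78
tool_pos: [0.5178, -0.1619, 0.2469]
tool_rot: [[-0.237, 0.972, 0.0], [0.972, 0.237, -0.001], [-0.001, 0.0, -1.0]]
ft_force: [0.2, 0.0, -0.3]
grip_width: 0.0435
grip_force: 0.0
```

```bash
python3 - <<'E'
from h import *
c=cap("wrist","w6");b=cap("side","d6");s=arm.state();print(s["tool_pos"],s["ft_force"],s["grip_width"])
x,y=map(int,proj(b,[.48,-.163,.1]))
cv2.imwrite("pics/m9.png",np.hstack([cv2.resize(b["pixels"][y-80:y+80,x-80:x+80],(300,300)),cv2.resize(c["pixels"],(400,300))])[:,:,::-1])
E
```

```text
[ 0.51712758 -0.16173757  0.24550667] [0.14167706 0.56054107 0.51245409] 0.043430340214467476
```

View pics/m9.png

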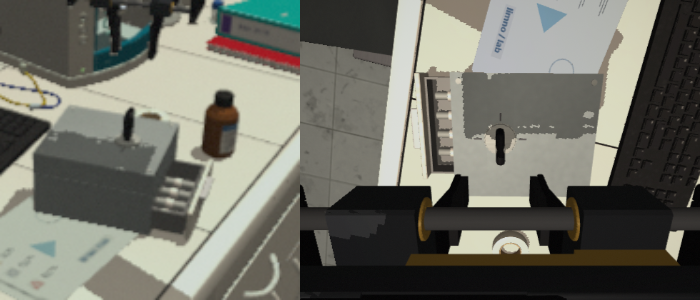

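The key stands upright in the lock (wrist crop, about (500,145)), the drawer is open, the gripper is clear, and the bottle and tape roll are where they were. I'll hand in.

```bash
python3 -c "
from station import arm
print(arm.sign_off())"
```

```text
the job is handed in; nothing more can be done
None
```

The job is handed in: the key was pushed home in the lock and turned to the quarter-turn position, the drawer sprang open, and the released key stands upright with the arm clear; the hand-in call returned no verdict.

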